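# Read both coated faces of a sample block

## Robot

A 6-joint arm with a two-finger parallel gripper is mounted at the origin on the work surface. World frame = base frame: x ahead of the robot, y to its left, z up, the work surface at z = 0. Lengths are in m, angles in rad, forces in N, time in s.
With the tool pointing down it reaches from about 0.225 to 0.875 m from the base axis. Payload 3.4 kg.
Tool frame: the origin (TCP) lies at the very end of the fingers, on their centre line; the grasp point (between the pads) lies 19 mm behind it; x points along the fingers, y is the direction in which the jaws open and shut, and the axes are right-handed (so a half turn about x gives the same grasp; the last joint's range is limited). The gripper opens to 85 mm and grips with 20 to 120 N. Pads are 22 mm wide; open, the fingers measure 114 mm over their backs; the gripper's body (76 mm by 85 mm) begins 54 mm behind the grasp point. The pads swing forward as they close: fully open they stand 13 mm farther back than shut.
Start: joints at [1.2, 0.276, 1.505, -0, 1.361, -0.121], TCP at [0.142, 0.557, 0.231] pointing down, gripper open.
Joint ranges: [-2.89, 2.89], [-0.75, 2.08], [0.22, 2.7], [-1.18, 4.32], [0.11, 2.71], [-2.7, 2.7]. Speed limits (rad/s): [2.57, 2.57, 3.14, 3.14, 3.14, 3.14].

## Interface

Orientations are given as a unit quaternion [w, x, y, z].
In Python, from rig import manip gives the robot as it stands. The module is installed in compiled form; this text tells all that it offers.
- The arm moves only by the tool play_rows, never from a script. Its argument "plan" is a list that holds one entry, the list of rows, each a list of 5 numbers: the closure, from 0 (fully open) to 1 (shut), then the shift along the tool's x, y, z in m, then the turn about the tool's x in degrees. A call has 1 to 12 rows; each row is the pose to reach, as a shift and turn from the pose measured when the call began, along the tool's axes at that moment; what a row does not reach only later rows make up. A row lasts 1/10 s, in which the tool goes at most 50 mm and 8.59 degrees, less where a joint would pass 70% of its speed; a pose out of reach is approached as far as the arm can. A call with a gripper value outside its range is refused whole. The fingers move at their own pace and stop on an object; "grip_force" is the grip in N (left out, the last holds). Time passes only in rows, so rows that repeat a pose let the fingers close. It gives the time, the measured TCP pose, the force and the opening at its end, in the units of the state.
- manip.get_state(): the state, without advancing time (a new reading comes with each control period).
- manip.get_image(name): name is "scene" or "side" or "wrist"; returns (picture, depth): 420x560x3 uint8, red, green, blue; 420x560 float32, m along the optical axis (not along the pixel's ray), 0 where there is no reading.
- manip.camera_params(name): a dict with "intrinsics" (3x3 intrinsics, pixels), "R" (3x3) and "t" (3): a world point X has camera coordinates R X + t; the wrist camera has in their place "mount" (4x4, takes a point from camera to tool coordinates, whose origin is the TCP and whose axes are the tool frame's). Camera axes: x right, y down, z forward; pixel columns grow to the right and rows downward; lengths in m; the calibration is good to about 2 mm. A picture is of the moment at which its call begins: read the wrist's pose just before it. camera_params takes no time and is no camera call.
- manip.sign_off(): hands the job in, once; it reports no verdict.
The state is a dict: "clock": time; "qpos": joint angles; "qd": joint speeds; "effort": joint torques, N m; "position": TCP position; "ee_rot": TCP orientation; "contact_force": force on the tool from outside, world axes, zero at the start; "moment": the same for the moment, N m; "width": finger opening in m.
Only numpy, scipy, OpenCV 4.12 (cv2) and the standard library are available. Lean on these libraries where they do the work, as an engineer would, in place of code of your own. Each camera call takes 0.05 s, during which the arm holds its last target.

## Task

Take the sample block with the blue and the yellow coated faces and set its blue face flat against the window in the front of the white colour reader, centred, and hold it there for about a second; then draw it back, turn it a quarter turn and set its yellow face against the window in the same way. Leave it standing there upright on the bench, yellow face against the window, let go, and do not disturb the other two sample blocks.

Things in the scene. Friction and masses are not known exactly. Their poses are not given: they have to be found in the camera images.
- sample_stem (a point): Aluminium block 60 x 60 mm, 50 high, with a white square stem 24 x 24 mm on its middle, up to 100 mm; 0.3 to 0.5 kg, loose, standing on the bench (z = 0). One side is coated blue, the next yellow (strip of that colour on the top edge), two are bare. Point: on the stem's axis, 80 mm above the underside, good to grip; stem sides parallel to the block's. x out of the blue face, y out of the yellow, z up.
- blue_face (a point): Middle of the blue face of that block, 30 mm from its axis along +x, 25 mm above the underside. Axes as the block's. Seen from above, the yellow face lies a quarter turn counter-clockwise from the blue one.
- yellow_face (a point): Middle of the yellow face of that block, 30 mm from its axis along +y, 25 mm above the underside. Axes as the block's. Sliding the block on the bench takes 2 to 7 N, so a light touch is felt better with the block carried a few mm above it.
- window (a point): Middle of the black window (64 mm wide, 25 mm above the bench) in the flat upright front of the white colour reader: fixed, rigid, front 180 wide and 45 high, 170 deep; a grey screen from 100 mm behind the front rises to 90. A red mark on top shows the window's middle. x points from the front into the reader (the way a face is pushed), y along the front, z up. The bench before it is free.
- other_a_stem (a point): A bystander: the same kind of aluminium block 60 x 60 mm, 50 high, with a white square stem 24 x 24 mm on its middle, up to 100 mm; its two coated faces are blue and red. The point is on the stem's axis, 80 mm above the underside. Not to be used.
- other_b_stem (a point): A bystander: the same kind of aluminium block 60 x 60 mm, 50 high, with a white square stem 24 x 24 mm on its middle, up to 100 mm; its two coated faces are green and yellow. The point is on the stem's axis, 80 mm above the underside. Not to be used.
Mind the look-alikes: they are no part of the job. Leave any green look-alike of the part that bears window alone.

How it is judged:
On the way, in this order (a step that is already met when the one before it is completed fails the run):
1. the blue face is held flat against the window, centred (x of blue_face in the frame of window between -0.007 and 0.004 m and y of blue_face in the frame of window between -0.018 and 0.018 m and z of blue_face in the frame of window below 0.012 m and angle between the x axis of blue_face and the x axis of window, either way round below 0.19 rad and angle between sample_stem's own z axis and vertical below 0.1 rad), for 0.4 s.
2. then, after a quarter turn, the yellow face is flat against the window, centred (x of yellow_face in the frame of window between -0.007 and 0.004 m and y of yellow_face in the frame of window between -0.018 and 0.018 m and z of yellow_face in the frame of window below 0.012 m and angle between the x axis of yellow_face and the y axis of window, either way round below 0.19 rad and angle between sample_stem's own z axis and vertical below 0.1 rad), for 0.4 s.
At the end, for the whole second after the job is handed in: The block stands upright (within 5 degrees) on the bench, let go, with the middle of its yellow face within 7 mm of the front of the window, within 18 mm sideways of its middle, and square to it within 10 degrees (all of step 2); the robot touches nothing.
It fails at once if another sample block is shifted by more than 30 mm or knocked over (distance of any of other_a_stem, other_b_stem from where it was at the start of the episode above 0.03 m).
It also fails if it takes over 51 s, if anything falls off the work surface, if the arm or the gripper's body presses on something with over 40 N, if the wrist force passes 120 N, or if a joint passes its speed limit or range.

## Working session

There is one attempt and no reset: what is moved stays moved. The work goes in short steps, Python scripts to look and compute and a tool call to move; the robot and the scene stay as the last step left them, time stands still between calls to the robot, and variables do not carry over. Pictures are saved under pics/ and viewed, and the job is handed in when it is done.

Besides the shell and the picture viewer there is one more tool, called after "Request:" as name([rows], argument=value, ...), one row to a line, values as JSON. play_rows: Moves the arm, as the interface text tells. Its arguments: {"type":"object","properties":{"plan":{"type":"array","items":{"type":"array","items":{"type":"array","items":{"type":"number"}}}},"grip_force":{"type":"number"}},"required":["plan"]}

```bash
mkdir -p pics; cat > h.py <<'E'
import numpy as np,cv2
from rig import manip
def snap(n,f):
    im,d=manip.get_image(n); cv2.imwrite('pics/'+f+'.png',im[:,:,::-1]); np.savez('pics/'+f+'.npz',im=im,d=d); return im,d
def world(n,d,st=None):
    p=manip.camera_params(n);K=np.array(p['intrinsics']);h,w=d.shape
    u,v=np.meshgrid(np.arange(w),np.arange(h))
    c=np.stack([(u-K[0,2])/K[0,0]*d,(v-K[1,2])/K[1,1]*d,d],-1)
    if 'R' in p: return (c-np.array(p['t']))@np.array(p['R'])
    from scipy.spatial.transform import Rotation as Ro
    M=np.array(p['mount']);q=st['ee_rot'];R=Ro.from_quat([q[1],q[2],q[3],q[0]]).as_matrix()
    return (c@M[:3,:3].T+M[:3,3])@R.T+np.array(st['position'])
E
python3 - <<'E'
from h import *
print(manip.get_state())
for n in('scene','side'): snap(n,n+'0'); print(manip.camera_params(n))
E
```

```text
{'clock': 0.0, 'qpos': array([ 1.19999022e+00,  2.76590121e-01,  1.50615861e+00, -1.35903266e-05,
        1.36071906e+00, -1.21007238e-01]), 'qd': array([-0.00051325, -0.00075646, -0.0007657 ,  0.00087624, -0.00121528,
        0.00122131]), 'effort': array([ 6.79333498e-04, -4.16780126e+01, -2.45816678e+01,  2.29212924e-05,
        1.08790083e-02,  2.13422555e-05]), 'position': array([0.14195858, 0.55663365, 0.23043236]), 'ee_rot': array([ 0.70144155,  0.08744259,  0.70175521, -0.08873092]), 'contact_force': array([ 1.0477854 , -0.19790857, -0.13721262]), 'moment': array([-0.04662621,  0.00452001,  0.01849837]), 'width': 0.08528702734354678}
{'intrinsics': array([[524.94553977,   0.        , 279.88523799],
       [  0.        , 524.94553977, 208.60116849],
       [  0.        ,   0.        ,   1.        ]]), 'R': array([[ 0.72347141,  0.69035246, -0.0016138 ],
       [ 0.52193664, -0.54850306, -0.6532431 ],
       [-0.45185315,  0.4717604 , -0.75714652]]), 't': array([-0.36180692, -0.161146  ,  1.32536677])}
{'intrinsics': array([[519.64232529,   0.        , 274.35944474],
       [  0.        , 519.64232529, 214.59558747],
       [  0.        ,   0.        ,   1.        ]]), 'R': array([[ 0.7957532 , -0.60553318,  0.01031611],
       [-0.33444021, -0.45357362, -0.82608759],
       [ 0.50490256,  0.65391172, -0.5634473 ]]), 't': array([-0.31067994,  0.22996891,  0.81178926])}
```

View pics/scene0.png

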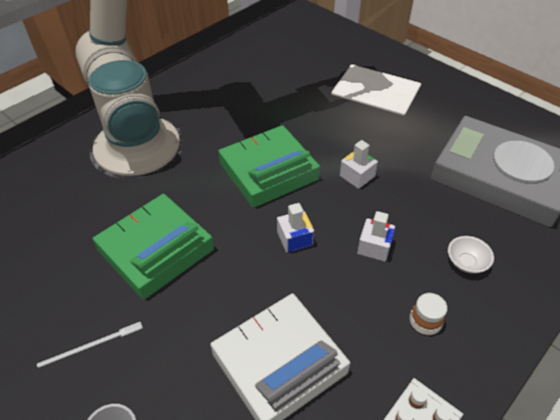

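View pics/side0.png

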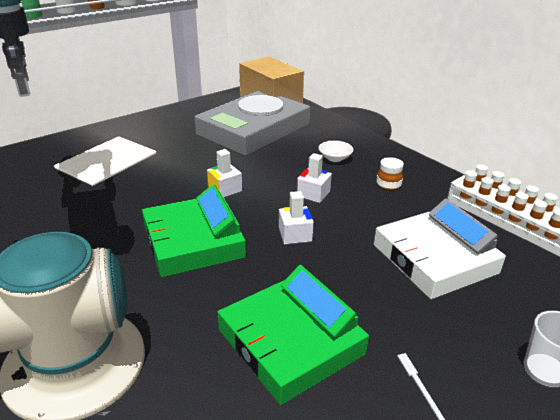

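The target block is at scene (296,230), with blue at the front and yellow on its right. The white reader is at scene (280,355), with its window at side (402,261). Next I'll measure both.

```bash
cat > m.py <<'E'
from h import *
def block(f,n,box):
    z=np.load(f'pics/{f}.npz');W=world(n,z['d']);
    m=np.zeros(z['d'].shape,bool);m[box[1]:box[3],box[0]:box[2]]=1;m&=z['d']>0
    P=W[m];C=z['im'][m].astype(int);return P,C
def rect(P):
    return cv2.minAreaRect(P[:,:2].astype(np.float32)*1000)
E
python3 - <<'E'
from m import *
for f,n,bx in(('scene0','scene',(265,195,325,260)),('side0','side',(270,185,325,250))):
    P,C=block(f,n,bx)
    a=P[(P[:,2]>.08)];print(n,'stemtop z',a[:,2].max(),'n',len(a))
    for lo,hi in((.093,.11),(.06,.11),(.043,.056),(.012,.056)):
        s=P[(P[:,2]>lo)&(P[:,2]<hi)];print(lo,hi,len(s),rect(s),s.mean(0))
    for nm,k in(('blue',(C[:,2]>C[:,0]+70)),('yel',(C[:,0]>C[:,2]+70))):
        q=P[k];print(nm,len(q),q.mean(0) if len(q) else '',q[:,2].max() if len(q) else '')
for f,n,bx in(('scene0','scene',(205,290,355,420)),('side0','side',(365,195,510,300))):
    P,C=block(f,n,bx)
    s=P[(P[:,2]>.038)&(P[:,2]<.052)];print(n,'reader top',len(s),rect(s),cv2.boxPoints(rect(s)).round(1).tolist())
    s=P[(P[:,2]>.01)&(P[:,2]<.052)];print('body',rect(s),cv2.boxPoints(rect(s)).round(1).tolist())
    r=(C[:,0]>C[:,1]+50)&(C[:,0]>C[:,2]+50)&(P[:,2]>.03)&(P[:,2]<.06);q=P[r];print('red',len(q),q.mean(0)if len(q) else '', q.min(0),q.max(0))
E
cd pics; python3 -c "
import cv2
a=cv2.imread('scene0.png')[190:420,190:360];b=cv2.imread('side0.png')[180:300,260:520]
cv2.imwrite('c1.png',cv2.resize(a,None,fx=2.6,fy=2.6));cv2.imwrite('c2.png',cv2.resize(b,None,fx=3,fy=3))"
```

```text
scene stemtop z 0.10322923984780359 n 204
0.093 0.11 137 ((489.747802734375, 54.730743408203125), (24.01231575012207, 26.586206436157227), 66.13219451904297) [0.4911053  0.05377816 0.09891113]
0.06 0.11 284 ((490.4171447753906, 53.95472717285156), (24.88998794555664, 28.43839454650879), 66.1322021484375) [0.49324561 0.05086572 0.08760856]
0.043 0.056 514 ((490.7724914550781, 54.79176330566406), (61.40496826171875, 61.578983306884766), 63.50856018066406) [0.4956643  0.04794329 0.049896  ]
0.012 0.056 864 ((448.8238525390625, 75.8409423828125), (61.62336349487305, 157.39051818847656), 63.264488220214844) [0.49628893 0.04547789 0.04068074]
blue 380 [0.51550622 0.04360933 0.03150588] 0.05490366186741665
yel 84 [0.49630227 0.08549864 0.03947221] 0.08280305774375549
side stemtop z 0.10177323163640982 n 189
0.093 0.11 107 ((486.961669921875, 56.3525390625), (28.110153198242188, 24.6480770111084), 67.29930877685547) [0.4853688  0.05374917 0.09836436]
0.06 0.11 291 ((486.91497802734375, 56.309173583984375), (28.110551834106445, 24.70780372619629), 67.56902313232422) [0.48294025 0.050738   0.0
[... 1022 characters left out ...]
6 -0.16080184  0.04196664] [ 0.6087655  -0.15454096  0.04741922]
side reader top 4555 ((739.9392700195312, -181.96893310546875), (190.81719970703125, 345.8547058105469), 82.72529602050781) [[556.2999877929688, -254.6999969482422], [899.4000244140625, -298.5], [923.5999755859375, -109.19999694824219], [580.5, -65.4000015258789]]
body ((735.824462890625, -167.6432342529297), (362.8304748535156, 215.92947387695312), 2.9213366508483887) [[549.0999755859375, -69.0999984741211], [560.0999755859375, -284.70001220703125], [922.5, -266.20001220703125], [911.5, -50.599998474121094]]
red 48 [ 0.78142021 -0.16334727  0.05083825] [ 0.58108394 -0.17356475  0.03009092] [ 0.88185392 -0.15489522  0.05966667]
```

View pics/c2.png

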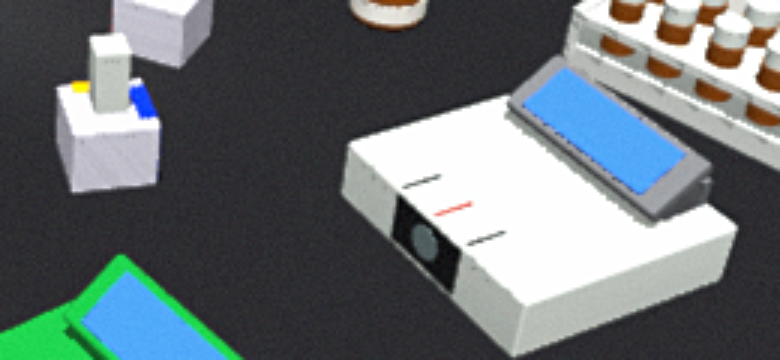

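View pics/c1.png

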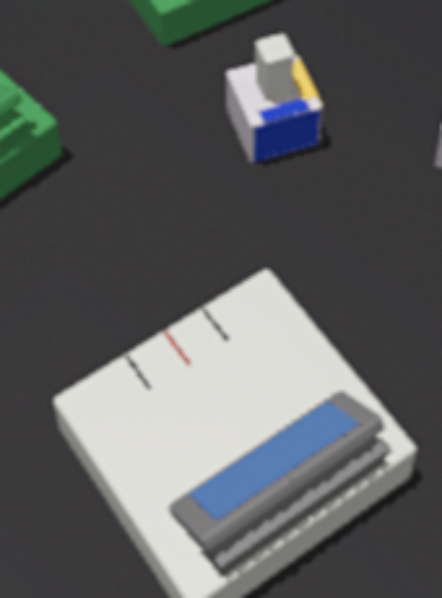

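```bash
cat >> m.py <<'E'
from scipy.spatial.transform import Rotation as Ro
def mv(target,yaw_y=None):
    """shift in tool axes from now to TCP target (world); yaw_y: desired tool y heading deg"""
    s=manip.get_state();q=s['ee_rot'];R=Ro.from_quat([q[1],q[2],q[3],q[0]]).as_matrix()
    y=np.degrees(np.arctan2(R[1,1],R[0,1]))
    print('t',s['clock'],'pos',s['position'].round(4),'yheading',round(y,2),'tilt x',R[:,0].round(4),'q6',s['qpos'][5].round(3),'F',s['contact_force'].round(2),'w',s['width'].round(4))
    print('shift tool',(R.T@(np.array(target)-s['position'])*1000).round(1),'mm')
    if yaw_y is not None: print('turn', -(((yaw_y-y)+180)%360-180))
E
python3 - <<'E'
from m import *
mv([.489,.0555,.2],65)
P,C=block('scene0','scene',(335,135,410,265))
s=P[(P[:,2]>.085)];k=s[:,0]>.5
import scipy.cluster.vq as v
c,l=v.kmeans2(s[:,:2],2,seed=1,minit='++');print(c)
P,C=block('scene0','scene',(215,125,325,205))
g=P[(C[:,1]>C[:,0]+40)&(P[:,2]>.01)];print(np.linalg.norm(g[:,:2]-[.489,.0555],axis=1).min())
E
```

```text
Traceback (most recent call last):
  File "m.py", line 13, in mv
    print('t',s['clock'],'pos',s['position'].round(4),'yheading',round(y,2),'tilt x',R[:,0].round(4),'q6',s['qpos'][5].round(3),'F',s['contact_force'].round(2),'w',s['width'].round(4))
                                                                                                                                                                    ^^^^^^^^^^^^^^^^
AttributeError: 'float' object has no attribute 'round'
```

```bash
sed -i "s/s\['width'\].round(4)/round(s['width'],4)/" m.py
python3 - <<'E'
from m import *
mv([.489,.0555,.2],65)
P,C=block('scene0','scene',(335,135,410,265))
s=P[(P[:,2]>.085)];k=s[:,0]>.5
import scipy.cluster.vq as v
c,l=v.kmeans2(s[:,:2],2,seed=1,minit='++');print(c)
P,C=block('scene0','scene',(215,125,325,205))
g=P[(C[:,1]>C[:,0]+40)&(P[:,2]>.01)];print(np.linalg.norm(g[:,:2]-[.489,.0555],axis=1).min())
E
```

```text
t 0.1 pos [0.142  0.5567 0.2305] yheading 75.69 tilt x [-6.0e-04 -1.6e-03 -1.0e+00] q6 -0.121 F [ 0.63 -0.6  -0.68] w 0.0855
shift tool [  31.1 -399.8  460.1] mm
turn 10.690734338223024
[[0.4720197  0.29266654]
 [0.62914171 0.15144345]]
0.1173506898388177
```

Request:
play_rows([
  [[0, 0, -0.02, 0.023, 5], [0, 0, -0.045, 0.052, 12], [0, 0, -0.08, 0.092, 20], [0, 0, -0.115, 0.132, 28], [0, 0, -0.15, 0.173, 36], [0, 0, -0.185, 0.213, 44], [0, 0, -0.22, 0.253, 52], [0, 0, -0.255, 0.293, 60], [0, 0, -0.29, 0.334, 68], [0, 0, -0.325, 0.374, 76], [0, 0, -0.35, 0.403, 84], [0, 0, -0.36, 0.414, 90]],
])

```text
clock: 1.3
position: [0.4557, 0.1025, 0.2308]
ee_rot: [-0.432, -0.559, -0.431, 0.561]
contact_force: [0.3, 0.5, 0.3]
width: 0.0855
```

```bash
python3 - <<'E'
from m import *
mv([.489,.0555,.2],-25)
E
```

```text
t 1.3 pos [0.4557 0.1025 0.2308] yheading -14.75 tilt x [-1.0e-04 -2.6e-03 -1.0e+00] q6 0.332 F [0.32 0.47 0.27] w 0.0855
shift tool [30.9 44.1 36.9] mm
turn 10.25370822610435
```

Request:
play_rows([
  [[0, 0.01, 0.015, 0.012, 4], [0, 0.02, 0.03, 0.025, 8], [0, 0.03, 0.044, 0.037, 10], [0, 0.03, 0.044, 0.037, 10.3], [0, 0.03, 0.044, 0.037, 10.3]],
])

```text
clock: 1.8
position: [0.4884, 0.0555, 0.2005]
ee_rot: [-0.38, -0.596, -0.379, 0.598]
contact_force: [0.5, -1.0, 0.0]
width: 0.0858
```

```bash
python3 - <<'E'
from m import *
mv([.489,.0555,.061],-25)
st=manip.get_state();im,d=snap('wrist','w1')
W=world('wrist',d,st);np.save('pics/w1W.npy',W)
print(manip.camera_params('wrist')['mount'])
for lo,hi in((.093,.11),(.043,.056)):
    m=(W[...,2]>lo)&(W[...,2]<hi)&(d>0)&(np.hypot(W[...,0]-.489,W[...,1]-.0555)<.06)
    print(m.sum());s=W[m]
    if len(s)>10: print(rect(s),np.median(s[:,2]))
E
```

```text
t 1.8 pos [0.4884 0.0555 0.2005] yheading -25.07 tilt x [-0.0019 -0.0019 -1.    ] q6 0.411 F [ 0.53 -0.97  0.  ] w 0.0858
shift tool [139.5   0.7  -0.6] mm
turn -0.07383109741425642
[[ 3.20549820e-04 -2.73963720e-01  9.61739974e-01 -1.42760440e-01]
 [ 9.99999010e-01 -1.23022147e-03 -6.83745679e-04 -3.63385300e-05]
 [ 1.37047467e-03  9.61739241e-01  2.73963054e-01 -6.86654930e-02]
 [ 0.00000000e+00  0.00000000e+00  0.00000000e+00  1.00000000e+00]]
729
((489.3349609375, 55.75604248046875), (24.48488998413086, 24.04515838623047), 61.64267349243164) 0.09997367650351996
2341
((489.33941650390625, 55.893280029296875), (60.73146438598633, 60.43473434448242), 62.85605239868164) 0.050270450309277515
```

View pics/w1.png

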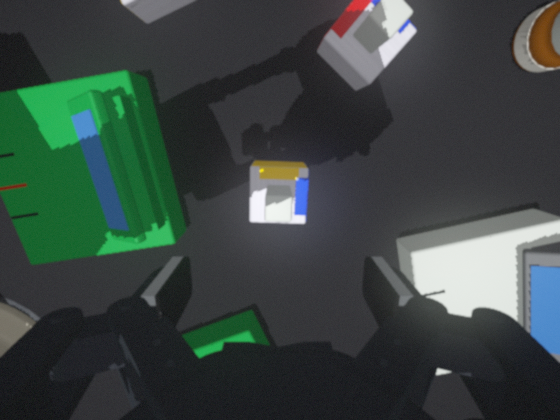

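The wrist view shows the stem at (279,200), yellow at the top (279,170) and blue on the right (301,197). The bystanders are well clear. Descending to grip.

Request:
play_rows([
  [[0, 0.02, 0.001, -0.001, 2], [0, 0.05, 0.001, -0.001, 2], [0, 0.08, 0.001, -0.001, 2], [0, 0.11, 0.001, -0.001, 2], [0, 0.13, 0.001, -0.001, 2], [0, 0.139, 0.001, -0.001, 2], [0, 0.139, 0.001, -0.001, 2], [0.4, 0.139, 0.001, -0.001, 2], [1, 0.139, 0.001, -0.001, 2], [1, 0.139, 0.001, -0.001, 2], [1, 0.139, 0.001, -0.001, 2], [1, 0.139, 0.001, -0.001, 2]],
], grip_force=50)

```text
clock: 3.05
position: [0.49, 0.0561, 0.0626]
ee_rot: [-0.37, -0.603, -0.369, 0.603]
contact_force: [-1.0, 0.4, 3.9]
width: 0.0234
```

Request:
play_rows([
  [[1, 0, 0, 0, 0], [1, 0, 0, 0, 0], [1, 0, 0, 0, 0]],
])

```text
clock: 3.35
position: [0.4899, 0.0561, 0.0626]
ee_rot: [-0.37, -0.603, -0.369, 0.603]
contact_force: [0.3, 0.2, 1.1]
width: 0.0236
```

```bash
python3 - <<'E'
from m import *
mv([.489,.0555,.11],-27.2)
E
```

```text
t 3.35 pos [0.4899 0.0561 0.0626] yheading -27.04 tilt x [ 1.0e-04 -1.8e-03 -1.0e+00] q6 0.447 F [0.34 0.15 1.12] w 0.0236
shift tool [-47.4  -0.5   1. ] mm
turn 0.1645690327629552
```

```bash
python3 - <<'E'
from m import *
mv([.517,-.1426,.1226],-11.65)
P,C=block('side0','side',(215,260,370,405))
g=P[(C[:,1]>C[:,0]+40)&(P[:,2]>.01)]
for t in np.linspace(0,1,6):
    c=np.array([.49,.056])*(1-t)+np.array([.517,-.1426])*t;print(np.linalg.norm(g[:,:2]-c,axis=1).min().round(3),end=' ')
E
```

```text
t 3.35 pos [0.4899 0.0561 0.0626] yheading -27.04 tilt x [ 1.0e-04 -1.8e-03 -1.0e+00] q6 0.447 F [0.34 0.15 1.12] w 0.0236
shift tool [-59.6 114.5 164.8] mm
turn -15.385430967237028
0.183 0.175 0.157 0.147 0.145 0.151
```

Request:
play_rows([
  [[1, -0.015, 0, 0, 0], [1, -0.035, 0, 0, 0], [1, -0.05, 0.01, 0.015, -2], [1, -0.058, 0.025, 0.036, -4], [1, -0.06, 0.04, 0.058, -6], [1, -0.06, 0.056, 0.08, -8], [1, -0.06, 0.07, 0.1, -10], [1, -0.06, 0.085, 0.122, -12], [1, -0.06, 0.1, 0.144, -14], [1, -0.06, 0.11, 0.158, -15.4], [1, -0.06, 0.1145, 0.165, -15.4], [1, -0.06, 0.1145, 0.165, -15.4]],
])

```text
clock: 4.55
position: [0.5165, -0.1434, 0.1223]
ee_rot: [-0.446, -0.548, -0.446, 0.549]
contact_force: [0.2, 0.6, -3.0]
width: 0.0235
```

```bash
python3 - <<'E'
from m import *
mv([.517,-.1426,.0676],-11.65)
st=manip.get_state();im,d=snap('wrist','w2');snap('side','side2')
W=world('wrist',d,st)
print('see manual')
m=(W[...,2]>.038)&(W[...,2]<.052)&(d>0)&(im.min(-1)>120)
print(m.sum());s=W[m];print(rect(s),cv2.boxPoints(rect(s)).tolist())
E
```

```text
t 4.55 pos [ 0.5165 -0.1434  0.1223] yheading -11.75 tilt x [-0.0012 -0.0013 -1.    ] q6 -0.194 F [ 0.19  0.6  -3.  ] w 0.0235
shift tool [54.7  0.3 -1. ] mm
turn -0.09748923633989648
see manual
31843
((654.4833374023438, -170.6916046142578), (179.03140258789062, 157.23004150390625), 78.33068084716797) [[559.387451171875, -242.4562225341797], [713.3677978515625, -274.258056640625], [749.5792236328125, -98.92698669433594], [595.598876953125, -67.12515258789062]]
```

View pics/w2.png

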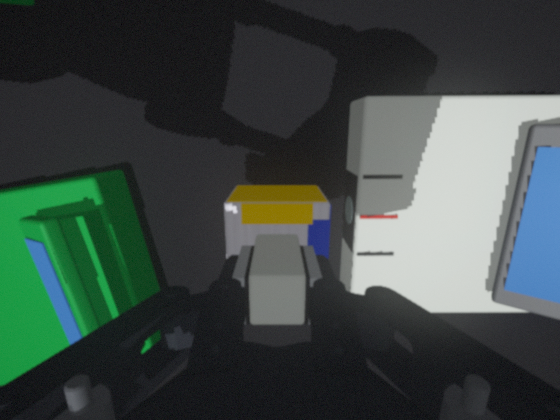

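View pics/side2.png

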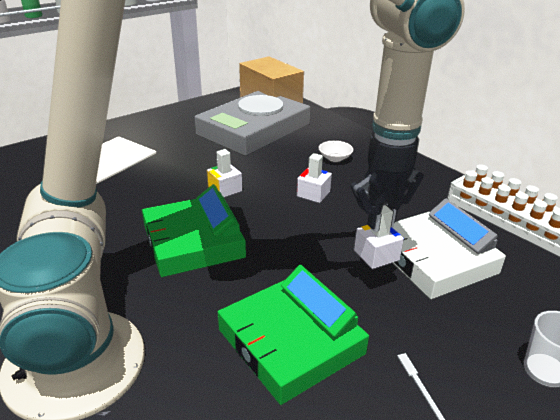

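The block is held upright (side (380,245), wrist (277,220)). In the wrist view the red mark is at (378,216). I'll refine the mark's lateral position, then descend.

```bash
python3 - <<'E'
from m import *
st=manip.get_state();z=np.load('pics/w2.npz');d=z['d'];C=z['im'].astype(int)
W=world('wrist',d,st)
a=np.radians(-11.65);xw=np.array([np.cos(a),np.sin(a)]);yw=np.array([-xw[1],xw[0]])
o=np.array([.5767,-.1547])
m=(C[...,0]>C[...,1]+50)&(C[...,0]>C[...,2]+50)&(d>0);m[:,:340]=0;m[:200]=0;m[230:]=0
q=W[m][:,:2]-o;print(m.sum(),(q@xw).mean(),(q@yw).mean())
# block in hand
m=(d>0)&(W[...,2]>.098)&(W[...,2]<.118);m[:,:220]=0;m[:,335:]=0
s=W[m];print(len(s),rect(s),np.median(s[:,2]))
mv(np.r_[o-xw*.045,.0676],-11.65)
E
```

```text
109 0.01826919168557967 0.0011875166064834624
5075 ((518.3818969726562, -129.54713439941406), (35.23014450073242, 60.585662841796875), 78.54209899902344) 0.11024203980730043
t 4.65 pos [ 0.5162 -0.1419  0.1225] yheading -11.67 tilt x [-1.4e-03 -5.0e-04 -1.0e+00] q6 -0.193 F [ 0.08  0.73 -2.87] w 0.0234
shift tool [54.9 16.9  0.2] mm
turn -0.01835250362609031
```

Request:
play_rows([
  [[1, 0.015, 0, 0, 0], [1, 0.035, 0, 0, 0], [1, 0.05, 0.005, 0, 0], [1, 0.055, 0.01, 0, 0], [1, 0.055, 0.017, 0, 0], [1, 0.055, 0.017, 0, 0], [1, 0.055, 0.017, 0, 0]],
])

```text
clock: 5.35
position: [0.5336, -0.1454, 0.0683]
ee_rot: [-0.447, -0.548, -0.446, 0.548]
contact_force: [1.0, -0.1, -4.1]
width: 0.0241
```

```bash
python3 - <<'E'
from m import *
a=np.radians(-11.65);xw=np.array([np.cos(a),np.sin(a)])
o=np.array([.5767,-.1547])
mv(np.r_[o-xw*.030,.0676],-11.65)
E
```

```text
t 5.35 pos [ 0.5336 -0.1454  0.0683] yheading -11.64 tilt x [ 1.e-04 -1.e-03 -1.e+00] q6 -0.187 F [ 0.99 -0.08 -4.09] w 0.0241
shift tool [ 0.7 14.1  0.4] mm
turn 0.006242302972651714
```

Request:
play_rows([
  [[1, 0, 0.003, 0, 0], [1, 0, 0.006, 0, 0], [1, 0, 0.009, 0, 0], [1, 0, 0.011, 0, 0], [1, 0, 0.012, 0, 0], [1, 0, 0.013, 0, 0]],
])

```text
clock: 5.95
position: [0.5463, -0.1481, 0.0682]
ee_rot: [-0.447, -0.548, -0.446, 0.548]
contact_force: [-0.5, 0.4, -3.4]
width: 0.0235
```

Request:
play_rows([
  [[1, 0, 0.0005, 0, 0], [1, 0, 0.001, 0, 0]],
])

```text
clock: 6.15
position: [0.5472, -0.1482, 0.0682]
ee_rot: [-0.447, -0.548, -0.447, 0.549]
contact_force: [-0.6, 0.5, -3.5]
width: 0.0234
```

Request:
play_rows([
  [[1, 0, 0.0005, 0, 0], [1, 0, 0.001, 0, 0]],
])

```text
clock: 6.35
position: [0.5481, -0.1484, 0.0681]
ee_rot: [-0.447, -0.548, -0.447, 0.549]
contact_force: [-0.2, 0.2, -3.4]
width: 0.0236
```

Request:
play_rows([
  [[1, 0, 0.0005, 0, 0], [1, 0, 0.001, 0, 0], [1, 0, 0.001, 0, 0]],
])

```text
clock: 6.65
position: [0.5491, -0.1486, 0.0681]
ee_rot: [-0.447, -0.548, -0.447, 0.549]
contact_force: [-0.2, 0.9, -1.9]
width: 0.0237
```

Request:
play_rows([
  [[1, 0, 0.0005, 0, 0], [1, 0, 0.001, 0, 0], [1, 0, 0.001, 0, 0]],
])

```text
clock: 6.95
position: [0.5492, -0.1486, 0.0679]
ee_rot: [-0.446, -0.547, -0.447, 0.549]
contact_force: [-1.9, 0.8, -2.1]
width: 0.0234
```

Request:
play_rows([
  [[1, 0, 0.001, 0, 0], [1, 0, 0.0015, 0, 0], [1, 0, 0.002, 0, 0], [1, 0, 0.002, 0, 0]],
])

```text
clock: 7.35
position: [0.5493, -0.1485, 0.0676]
ee_rot: [-0.445, -0.546, -0.449, 0.55]
contact_force: [-5.4, 0.7, -0.3]
width: 0.0235
```

```bash
python3 - <<'E'
from m import *
mv([.5492,-.1486,.068],-11.65)
snap('side','side3');snap('wrist','w3')
E
python3 -c "
import cv2
a=cv2.imread('pics/side3.png')[170:310,330:520];b=cv2.imread('pics/w3.png')
cv2.imwrite('pics/c3.png',cv2.resize(a,None,fx=4,fy=4))"
```

```text
t 7.35 pos [ 0.5493 -0.1485  0.0676] yheading -11.61 tilt x [-6.6e-03  7.0e-04 -1.0e+00] q6 -0.181 F [-5.42  0.67 -0.35] w 0.0235
shift tool [-0.4 -0.1  0.1] mm
turn 0.04073375414793645
```

View pics/c3.png

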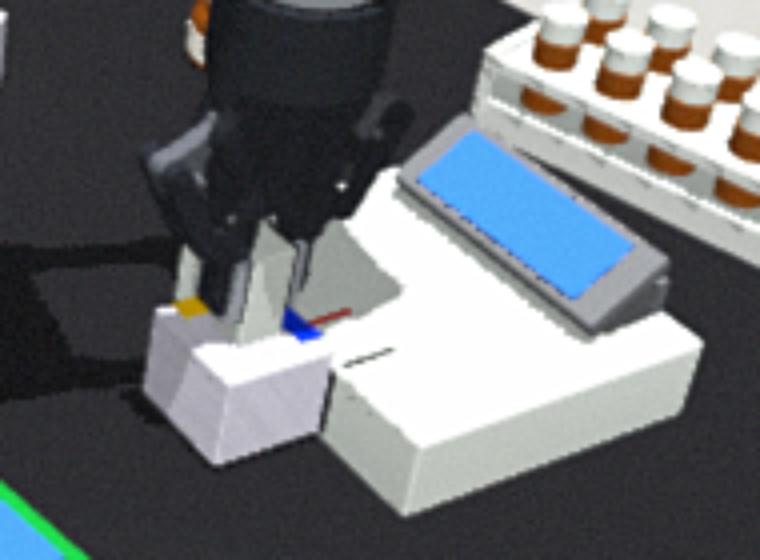

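View pics/w3.png

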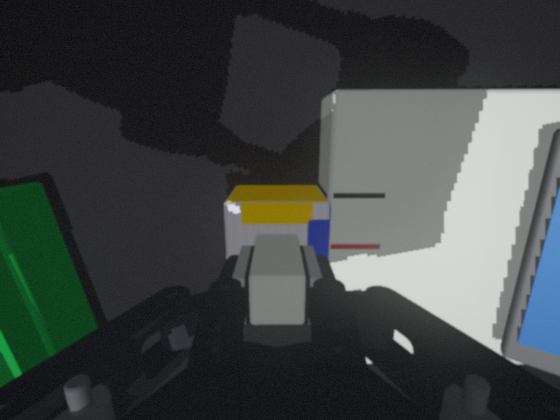

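The blue face is flush with the front (5 N), and the red mark at wrist (355,245) lines up with the block's middle. Hold.

Request:
play_rows([
  [[1, 0, 0, 0, 0], [1, 0, 0, 0, 0], [1, 0, 0, 0, 0], [1, 0, 0, 0, 0], [1, 0, 0, 0, 0], [1, 0, 0, 0, 0], [1, 0, 0, 0, 0], [1, 0, 0, 0, 0], [1, 0, 0, 0, 0], [1, 0, 0, 0, 0], [1, 0, 0, 0, 0], [1, 0, 0, 0, 0]],
])

```text
clock: 8.65
position: [0.5493, -0.1485, 0.0675]
ee_rot: [-0.445, -0.546, -0.449, 0.55]
contact_force: [-2.8, 1.2, -3.0]
width: 0.0235
```

Request:
play_rows([
  [[1, 0, -0.01, 0, 0], [1, 0, -0.025, 0, 0], [1, 0, -0.04, 0, 0], [1, 0, -0.045, 0, 0], [1, 0, -0.045, 0, 6], [1, 0, -0.045, 0, 14], [1, 0, -0.045, 0, 22], [1, 0, -0.045, 0, 30], [1, 0, -0.045, 0, 38], [1, 0, -0.045, 0, 46], [1, 0, -0.045, 0, 54], [1, 0, -0.045, 0, 60]],
])

```text
clock: 9.85
position: [0.5067, -0.1399, 0.0683]
ee_rot: [-0.111, -0.697, -0.111, 0.7]
contact_force: [-0.1, -0.3, -3.5]
width: 0.0234
```

Request:
play_rows([
  [[1, 0, 0, 0, 6], [1, 0, 0, 0, 13], [1, 0, 0, 0, 20], [1, 0, 0, 0, 26], [1, 0, 0, 0, 30], [1, 0, 0, 0, 30], [1, 0, 0, 0, 30]],
])

```text
clock: 10.55
position: [0.5074, -0.1402, 0.0686]
ee_rot: [0.072, -0.703, 0.073, 0.704]
contact_force: [0.3, 0.3, -2.5]
width: 0.0234
```

```bash
python3 - <<'E'
from m import *
a=np.radians(-11.65);xw=np.array([np.cos(a),np.sin(a)])
o=np.array([.5787,-.1549])
mv(np.r_[o-xw*.036,.0676],-101.65)
st=manip.get_state();im,d=snap('wrist','w4')
W=world('wrist',d,st)
for lo,hi in ((.046,.066),(.095,.12)):
    m=(d>0)&(W[...,2]>lo)&(W[...,2]<hi)&(np.linalg.norm(W[...,:2]-st['position'][:2],axis=-1)<.046)
    s=W[m];print(len(s),rect(s),np.median(s[:,2]))
E
```

```text
t 10.55 pos [ 0.5074 -0.1402  0.0686] yheading -101.83 tilt x [-1.6e-03 -9.0e-04 -1.0e+00] q6 1.378 F [ 0.32  0.34 -2.5 ] w 0.0234
shift tool [  0.9  -0.1 -36.8] mm
turn -0.18083023090682104
5041 ((520.166015625, -143.61239624023438), (60.39257049560547, 35.06911087036133), 78.27991485595703) 0.05637198201950462
6519 ((508.6219177246094, -140.4196319580078), (89.14903259277344, 26.264814376831055), 77.71672821044922) 0.10627340579452862
```

View pics/w4.png

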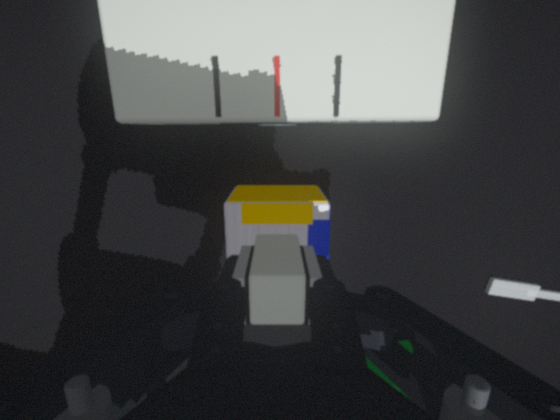

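The yellow face points at the reader front, and the red mark (277,85) sits over the block's centre column (277). Approaching.

Request:
play_rows([
  [[1, 0, 0, -0.006, 0], [1, 0, 0, -0.014, 0], [1, 0, 0, -0.022, 0], [1, 0, 0, -0.03, 0], [1, 0, 0, -0.036, 0], [1, 0, 0, -0.038, 0], [1, 0, 0, -0.039, 0], [1, 0, 0, -0.039, 0]],
])

```text
clock: 11.4
position: [0.5452, -0.1481, 0.0683]
ee_rot: [0.073, -0.702, 0.073, 0.704]
contact_force: [0.4, 0.1, -4.0]
width: 0.0237
```

Request:
play_rows([
  [[1, 0, 0, -0.0005, 0], [1, 0, 0, -0.001, 0], [1, 0, 0, -0.0015, 0], [1, 0, 0, -0.0015, 0]],
])

```text
clock: 11.8
position: [0.5467, -0.1484, 0.0684]
ee_rot: [0.073, -0.703, 0.073, 0.704]
contact_force: [-0.7, 0.5, -3.7]
width: 0.0235
```

Request:
play_rows([
  [[1, 0, 0, -0.0005, 0], [1, 0, 0, -0.001, 0], [1, 0, 0, -0.0015, 0], [1, 0, 0, -0.0015, 0]],
])

```text
clock: 12.2
position: [0.5483, -0.1487, 0.0684]
ee_rot: [0.073, -0.703, 0.073, 0.704]
contact_force: [0.1, 0.4, -3.5]
width: 0.0237
```

Request:
play_rows([
  [[1, 0, 0, -0.0005, 0], [1, 0, 0, -0.001, 0], [1, 0, 0, -0.001, 0]],
])

```text
clock: 12.5
position: [0.549, -0.1489, 0.0683]
ee_rot: [0.073, -0.702, 0.073, 0.704]
contact_force: [-0.4, 1.0, -3.2]
width: 0.0234
```

Request:
play_rows([
  [[1, 0, 0, -0.0005, 0], [1, 0, 0, -0.001, 0], [1, 0, 0, -0.001, 0]],
])

```text
clock: 12.8
position: [0.5492, -0.1489, 0.0681]
ee_rot: [0.073, -0.702, 0.073, 0.705]
contact_force: [-2.4, 0.3, -2.4]
width: 0.0234
```

Request:
play_rows([
  [[1, 0, 0, -0.0005, 0], [1, 0, 0, -0.001, 0], [1, 0, 0, -0.001, 0]],
])

```text
clock: 13.1
position: [0.5493, -0.1489, 0.068]
ee_rot: [0.073, -0.701, 0.073, 0.706]
contact_force: [-4.1, -0.1, -0.8]
width: 0.0234
```

Request:
play_rows([
  [[1, 0, 0, 0, 0], [1, 0, 0, 0, 0], [1, 0, 0, 0, 0], [1, 0, 0, 0, 0], [1, 0, 0, 0, 0], [1, 0, 0, 0, 0], [1, 0, 0, 0, 0], [1, 0, 0, 0, 0], [1, 0, 0, 0, 0], [1, 0, 0, 0, 0]],
])

```text
clock: 14.1
position: [0.5493, -0.1488, 0.0679]
ee_rot: [0.073, -0.701, 0.073, 0.706]
contact_force: [-2.8, -0.2, -3.1]
width: 0.0233
```

```bash
python3 - <<'E'
from m import *
mv([.5487,-.1488,.0626],-101.65)
E
```

```text
t 14.1 pos [ 0.5493 -0.1488  0.0679] yheading -101.81 tilt x [-6.7e-03  4.0e-04 -1.0e+00] q6 1.393 F [-2.77 -0.18 -3.06] w 0.0233
shift tool [5.3 0.1 0.5] mm
turn -0.1614249539945547
```

Request:
play_rows([
  [[1, 0, 0, 0.0005, 0], [1, 0.001, 0, 0.0005, 0], [1, 0.002, 0, 0.0005, 0], [1, 0.003, 0, 0.0005, 0], [1, 0.004, 0, 0.0005, 0], [1, 0.0045, 0, 0.0005, 0], [1, 0.0045, 0, 0.0005, 0]],
])

```text
clock: 14.8
position: [0.5491, -0.1489, 0.0634]
ee_rot: [0.073, -0.701, 0.073, 0.705]
contact_force: [-1.0, 0.6, -3.8]
width: 0.0233
```

Request:
play_rows([
  [[1, 0.0005, 0, 0, 0], [1, 0.001, 0, 0, 0], [1, 0.001, 0, 0, 0]],
])

```text
clock: 15.1
position: [0.5491, -0.1489, 0.0628]
ee_rot: [0.073, -0.701, 0.073, 0.705]
contact_force: [-1.5, 0.7, 1.0]
width: 0.0234
```

Request:
play_rows([
  [[1, 0.0005, 0, 0, 0], [1, 0.001, 0, 0, 0], [1, 0.001, 0, 0, 0]],
])

```text
clock: 15.4
position: [0.5492, -0.1488, 0.0628]
ee_rot: [0.073, -0.702, 0.073, 0.705]
contact_force: [-3.7, 0.9, 6.2]
width: 0.0232
```

The block is on the bench (Fz has turned upward). Release it.

Request:
play_rows([
  [[1, -0.0005, 0, 0, 0], [0.65, -0.0005, 0, 0, 0], [0.6, -0.0005, 0, 0, 0], [0.5, -0.0005, 0, 0, 0], [0.4, -0.0005, 0, 0, 0], [0.3, -0.0005, 0, 0, 0], [0.3, -0.0005, 0, 0, 0], [0.3, -0.0005, 0, 0, 0]],
])

```text
clock: 16.2
position: [0.5492, -0.1488, 0.0632]
ee_rot: [0.073, -0.702, 0.073, 0.705]
contact_force: [0.3, 0.4, -0.3]
width: 0.0601
```

```bash
python3 - <<'E'
from m import *
mv([.5493,-.1488,.18],-101.65)
st=manip.get_state();im,d=snap('wrist','w5')
E
```

```text
t 16.2 pos [ 0.5492 -0.1488  0.0632] yheading -101.81 tilt x [-5.2e-03 -1.0e-04 -1.0e+00] q6 1.393 F [ 0.31  0.39 -0.28] w 0.0601
shift tool [-1.168e+02  1.000e-01  5.000e-01] mm
turn -0.16238531199593353
```

View pics/w5.png

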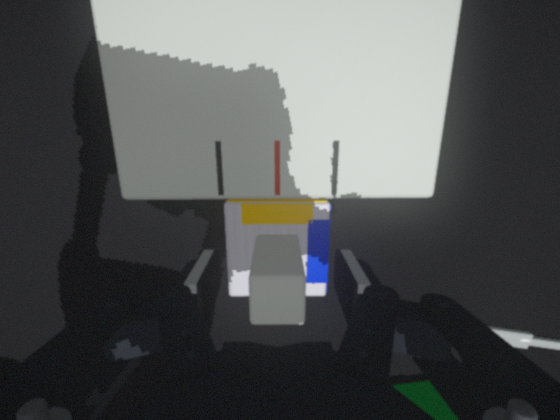

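The fingers are open and clear of the stem. The yellow face is flush with the front, and the red mark (277,167) is over the block's middle. Retreating straight up.

Request:
play_rows([
  [[0.3, -0.005, 0, 0, 0], [0.3, -0.015, 0, 0, 0], [0.3, -0.03, 0, 0, 0], [0.3, -0.05, 0, 0, 0], [0.3, -0.075, 0, 0, 0], [0.3, -0.1, 0, 0, 0], [0.3, -0.12, 0, 0, 0], [0.3, -0.13, 0, 0, 0], [0.3, -0.13, 0, 0, 0], [0.3, -0.13, 0, 0, 0]],
])

```text
clock: 17.25
position: [0.5494, -0.1486, 0.1928]
ee_rot: [0.073, -0.701, 0.073, 0.705]
contact_force: [0.8, -0.2, -1.0]
width: 0.0596
```

```bash
python3 - <<'E'
from m import *
st=manip.get_state();im,d=snap('wrist','w6');snap('side','side6')
mv([.5493,-.1488,.18],-101.65)
W=world('wrist',d,st)
a=np.radians(-11.65);xw=np.array([np.cos(a),np.sin(a)]);yw=np.array([-xw[1],xw[0]])
m=(d>0)&(W[...,2]>.094)&(W[...,2]<.106);s=W[m];r=rect(s[np.linalg.norm(s[:,:2]-[.549,-.149],axis=1)<.03]);print('stem',r)
C=im.astype(int)
m=(d>0)&(W[...,2]>.03)&(W[...,2]<.055);q=W[m][:,:2];u,v=q@xw,q@yw;c0=np.array([.5492,-.1488])
rel=(q-c0)@xw;lat=(q-c0)@yw
blk=(rel<.02)&(rel>-.04)&(abs(lat)<.04);print('block',rect(q[blk]))
rd=(rel>.02)&(abs(lat)>.04);print('front(reader) rel', np.percentile(rel[rd],[0.2,1,3]))
red=(C[...,0]>C[...,1]+50)&(C[...,0]>C[...,2]+50)&(d>0)&(W[...,2]>.04)&(W[...,2]<.05);q=W[red][:,:2]-c0;q=q[(q@xw>.03)&(abs(q@yw)<.03)];print('red lat',len(q),(q@yw).mean())
E
```

```text
t 17.35 pos [ 0.5491 -0.1485  0.192 ] yheading -101.81 tilt x [-7.6e-03  9.0e-04 -1.0e+00] q6 1.392 F [-0.99  0.6  -0.94] w 0.0594
shift tool [12.   0.2 -0.4] mm
turn -0.16439761394562424
stem ((549.0433959960938, -149.03347778320312), (23.297101974487305, 23.908451080322266), 78.50050354003906)
block ((544.1500244140625, -148.40084838867188), (60.39540100097656, 50.015838623046875), 78.21166229248047)
front(reader) rel [0.02244109 0.03098938 0.03417641]
red lat 36 -0.0010589142020248387
```

View pics/side6.png

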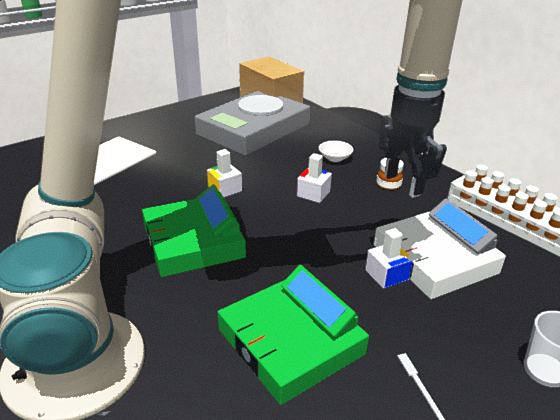

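View pics/w6.png

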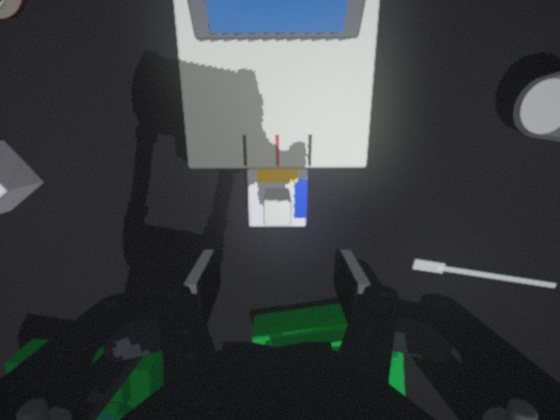

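The block stands flush against the front: wrist (278,195), with the red mark at (277,150). It is 1 mm off centre and square to within 0.2°. The bystanders are unchanged at side (225,175) and (314,180). Handing in.

```bash
python3 -c "
from rig import manip
print(manip.sign_off())"
```

```text
the job is handed in; nothing more can be done
None
```

The blue and yellow block now stands upright on the bench with its yellow face against the white reader's window, released. I handed the job in at about 17.4 s of the 51 s allowed; no verdict is reported.

- **Blue face:** I gripped the block by its stem and carried it a few mm above the bench until the blue face touched the window, pressing with about 5 N. I held it there for over a second.
- **Yellow face:** I drew the block back 45 mm, gave it a quarter turn and set the yellow face against the window with about 4 N. After a one-second hold I lowered the block to the bench, opened the fingers and retreated upward.
- **Final check:** By wrist camera, the yellow face is flush with the front, about 1 mm off the red mark sideways and square to within about 0.2°. The block stands upright, and the gripper is well clear above it.
- **Other blocks:** Both bystanders look unmoved in the side image. I compared them by eye rather than measuring them again.
- **One disagreement:** Contact on both faces came about 2 to 3 mm farther in than the first camera estimates of the reader front. That is roughly the calibration error, so I relied on the touch.

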